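Fit the spring-ejected crank on the key vise

TASK

The green crank handle of the key vise is standing in its wooden rest. Lift it out, turn it until its four splines mesh with the cross-shaped socket on the vise (any of the four ways round will do), and push it fully home against the ejector spring until its shoulder sits flush on the socket. Finish with the crank still held in the gripper and pressed down fully home, because the spring pushes it out again if you let go, and leave the other things on the bench where they are.

Things in the scene. Friction and masses are not known exactly. Their poses are not given: they have to be found in the camera images.
- crank: green crank handle, 0.28 kg; starts upright with its stem in the rest's hole, shoulder on the rest's top, arm any way. Origin: centre of the underside of its round shoulder (48 mm diameter, 10 mm thick); z up along the stem, x along the arm. The arm (18 mm wide, 10 mm thick, level with the shoulder) runs to x = 90 mm; a 22 mm wooden knob stands at x = 85 mm, top at z = 50 mm
- boss (a point): middle of the crank's square boss, the place to grip: 28 by 28 mm, sides parallel to the crank's x and y, standing on the shoulder from 10 to 46 mm above the crank's origin; this point is 34 mm above that origin
- stem_tip (a point): lower end of the crank's steel stem, on its axis, 26 mm below the crank's origin. The stem is a cross of two blades along the crank's x and y, each 28 mm across and 8 mm thick; the last 4 mm are a narrower lead-in (blades 23 by 4 mm)
- rest: fixed light wooden block 90 by 90 mm, 45 mm high, origin at the centre of its underside, with a round hole of 37 mm diameter, 36 mm deep, in the middle of its top; it may stand to the left or the right
- vise: fixed dark iron vise, may stand left or right. Origin on the bench straight below the socket; its jaws, with a brass padlock body between them, stand 50 to 166 mm from there along +x, 94 mm wide, all lower than 80 mm above the bench, so the crank passes over them any way round
- socket (a point): centre of the mouth of the cross-shaped socket in the bright square nose (56 by 56 mm) of the vise, 90 mm above the bench, z up. Two crossing slots run along this frame's x and y, each 31 mm long and 11 mm wide, sharp-edged, deep enough for the whole stem. Light resistance before the stem is 18 mm deep means it has not meshed
- ejector (a joint): dark steel sprung pad inside the socket: 0 = up, its top 18 mm below the mouth; grows downward in m. With the crank's shoulder flush on the mouth it reads 0.008; it pushes up with about 5 N at 0 and 9.4 N at 0.008, more than the crank's weight
- red_padlock: loose red padlock lying flat, 45 by 42 mm body, 20 mm high, shackle to +x; origin under the middle of its body; bystander
- key_a: loose nickel skeleton key lying flat, about 85 mm long, 5 mm high; origin under its middle; bystander
- key_b: a second key like key_a; bystander
- blank_holder: chrome holder with five brass key blanks, 110 by 50 mm base, 64 mm high; origin under its middle; bystander
- file: steel deburring file with wooden grip lying flat, 255 mm long along x, 20 mm high; origin at the underside where grip and blade meet; bystander
- tin: open yellow tin, 70 mm diameter, 60 mm high; origin under its middle; bystander
Not all that is in view belongs to the job. What is meant by the crank is not pink or red, and is the larger of those in its own colour.

How it is judged:
By the outcome, as a careful person would: the job done as asked, in the order asked, and still so for the second after the job is handed in, while the arm keeps its last pose, push and grip.
It also fails if it takes over 40 s, if anything falls off the work surface, if the arm or the gripper's body presses on something with over 40 N, if the wrist force passes 120 N, or if a joint passes its speed limit or range.

ROBOT

A 6-joint arm with a two-finger parallel gripper is mounted at the origin on the work surface. World frame = base frame: x ahead of the robot, y to its left, z up, the work surface at z = 0. Lengths are in m, angles in rad, forces in N, time in s.
With the tool pointing down it reaches from about 0.375 to 0.975 m from the base axis. Payload 3.8 kg.
Tool frame: the origin (TCP) lies midway between the tips of the shut fingers; the grasp point (between the pads) lies 19 mm behind it; z points along the fingers, y is the direction in which the jaws open and shut (so a half turn about z gives the same grasp; the last joint's range is limited). The gripper opens to 85 mm and grips with 20 to 120 N. Pads are 22 mm wide; open, the fingers measure 114 mm over their backs; the gripper's body (76 mm by 85 mm) begins 54 mm behind the grasp point. The pads swing forward as they close: fully open they stand 13 mm farther back than shut.
Start: joints at [-1.197, 0.264, 1.604, -0, 1.274, -0.037], TCP at [0.27, -0.619, 0.231] pointing down, gripper open.
Joint ranges: [-2.63, 2.63], [-0.94, 2.18], [0.31, 2.57], [-1.31, 4.45], [0, 2.66], [-2.55, 2.55]. Speed limits (rad/s): [2.57, 2.57, 3.14, 3.14, 3.14, 3.14].

INTERFACE

Orientations are given as a rotation vector (axis times angle).
In Python, from workcell import bot gives the robot as it stands.
- The arm moves only by the tool drive_tool, never from a script. Its argument "deltas" is a list of rows, each an object with "hand": the opening, from 0 (shut) to 1 (fully open); "offset": the shift along the world's x, y, z in cm, a list of three; "angular": the turn, a rotation vector about the world's x, y, z in degrees, a list of three. A call has 1 to 8 rows; each row is the pose to reach, as a shift and turn from the pose commanded when the call began; what a row does not reach only later rows make up. A row lasts 1/8 s, in which the tool goes at most 62.5 mm and 10.7 degrees, less where a joint would pass 70% of its speed; a pose out of reach is approached as far as the arm can. A call with a gripper value outside its range is refused whole. The fingers move at their own pace and stop on an object; "force" is the grip in N (left out, the last holds). Time passes only in rows, so rows that repeat a pose let the fingers close. It gives the time, the measured TCP pose, the force and the opening at its end, in the units of the state.
- bot.read_state(): the state, without advancing time (a new reading comes with each control period).
- bot.read_camera(name): name is "scene" or "top" or "wrist"; returns a dict with "frame" (384x512x3 uint8, blue, green, red), "mtx" (3x3 intrinsics, pixels), "k1" (the pictures are not rectified: a ray, as slopes to the right and down, at radius r is drawn at 1 + k1 r^2 times it, then the intrinsics apply), "R" (3x3) and "t" (3): a world point X has camera coordinates R X + t. Camera axes: x right, y down, z forward; pixel columns grow to the right and rows downward; lengths in m; the calibration is good to about 2 mm. A picture is of the moment at which its call begins. There is no depth.
- bot.finish_job(): hands the job in, once; it reports no verdict.
The state is a dict: "time": time; "q": joint angles; "joint_vel": joint speeds; "joint_torque": joint torques, N m; "tool_pos": TCP position; "tcp_rot": TCP orientation; "wrist_force": force on the tool from outside, world axes, zero at the start; "torque": the same for the moment, N m; "width": opening from 0.0 (shut) to 1.0 (fully open).
Only numpy, scipy, OpenCV 4.12 (cv2) and the standard library are available. Lean on these libraries where they do the work, as an engineer would, in place of code of your own. Each camera call takes 0.05 s, during which the arm holds its last target. There are 200 camera calls.

## Working session

There is one attempt and no reset: what is moved stays moved. The work goes in short steps, Python scripts to look and compute and a tool call to move; the robot and the scene stay as the last step left them, time stands still between calls to the robot, and variables do not carry over. Pictures are saved under pics/ and viewed, about 8 in all and at most 12, crops included, and the job is handed in when it is done.

Besides the shell and the picture viewer there is one more tool, called after "Emit:" by a JSON object that holds its "name" and its "arguments", one argument or row to a line. drive_tool: Moves the arm, as the interface text tells. Its arguments: {"type":"object","properties":{"deltas":{"type":"array"},"force":{"type":"number"}},"required":["deltas"]}

```bash
mkdir -p pics
cat > h.py <<'E'
import numpy as np, cv2
from workcell import bot
def cam(n):
    return bot.read_camera(n)
def ray(c,u,v):
    K=np.array(c["mtx"],float);R=np.array(c["R"]);t=np.array(c["t"])
    p=cv2.undistortPoints(np.array([[[u,v]]],float),K,np.array([c["k1"],0,0,0,0.]))[0,0]
    d=R.T@np.array([p[0],p[1],1]);return -R.T@t,d
def onz(c,u,v,z):
    o,d=ray(c,u,v);return o+d*(z-o[2])/d[2]
def proj(c,X):
    r,_=cv2.Rodrigues(np.array(c["R"],float))
    return cv2.projectPoints(np.array(X,float).reshape(-1,1,3),r,np.array(c["t"],float),np.array(c["mtx"],float),np.array([c["k1"],0,0,0,0.]))[0].reshape(-1,2)
E
python3 - <<'E'
from h import *
import pickle
d={}
for n in("top","scene"):
    c=cam(n);d[n]=c;cv2.imwrite(f"pics/{n}0.png",c["frame"])
    print(n,-np.array(c["R"]).T@np.array(c["t"]),c["k1"])
pickle.dump(d,open("c0.pkl","wb"));print(bot.read_state())
E
```

```text
top [ 0.38835724 -0.00700086  1.28833032] -0.03921520527527874
scene [ 1.16910408 -0.16642443  1.3224577 ] -0.07745089193114645
{'time': 0.1, 'q': array([-1.19688310e+00,  2.64696101e-01,  1.60525574e+00,  1.10373523e-05,
        1.27368042e+00, -3.69270106e-02]), 'joint_vel': array([-0.00109866, -0.00247514, -0.00292109,  0.00011658,  0.00071597,
        0.00109089]), 'joint_torque': array([ 3.51869621e-04, -5.16706860e+01, -3.68589878e+01, -5.18317165e-06,
        6.31597926e-03, -5.02571851e-07]), 'tool_pos': array([ 0.26932443, -0.61822036,  0.2300643 ]), 'tcp_rot': array([-3.07357266e+00, -6.40401745e-01,  5.20597820e-04]), 'wrist_force': array([ 0.36997398,  0.8384243 , -0.11823092]), 'torque': array([0.01312178, 0.01382792, 0.00808156]), 'width': 1.000087731947441}
```

View pics/top0.png

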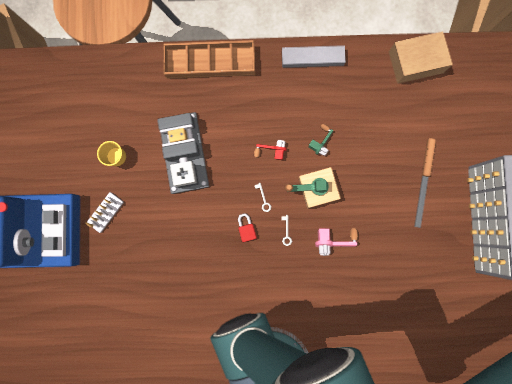

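View pics/scene0.png

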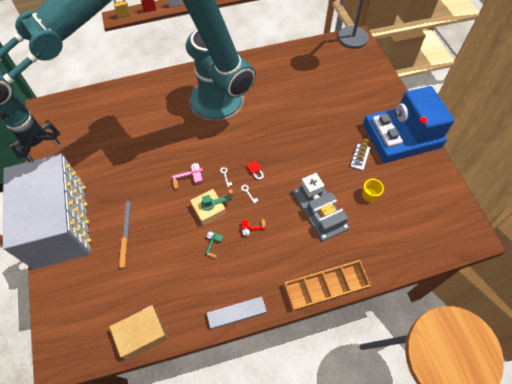

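Top view candidates for the crank: green on the wooden rest (319,187), small green (321,142), red (275,150), pink (330,240). I choose the large green one standing in the rest. The socket nose is at (182,174). A close crop will check both.

Run:
```python
from h import *
import pickle
d=pickle.load(open("c0.pkl","rb"))
f=d["top"]["frame"];s=d["scene"]["frame"]
def cr(f,u,v,w=35): return cv2.resize(f[v-w:v+w,u-w:u+w],(400,300) if 0 else (380,290),interpolation=cv2.INTER_CUBIC) if 0 else cv2.resize(f[v-w:v+w,u-w:u+w],(290,290),interpolation=cv2.INTER_CUBIC)
cv2.imwrite("pics/crop.png",np.vstack([np.hstack([cr(f,315,187),cr(f,182,172)]),np.hstack([cr(s,211,205),cr(s,314,185)])]))
for n in d:
    c=d[n];h=cv2.cvtColor(c["frame"],cv2.COLOR_BGR2HSV)
    m=cv2.inRange(h,(60,80,30),(85,255,255))
    k,l,st,ce=cv2.connectedComponentsWithStats(m)
    for i in range(1,k):
        if 40<st[i,4]<3000: print(n,"green",st[i],ce[i],onz(c,*ce[i],0.06)[:2])
    m=cv2.inRange(h,(0,0,190),(180,40,255)); k,l,st,ce=cv2.connectedComponentsWithStats(m)
    for i in range(1,k):
        if 120<st[i,4]<800: print(n,"bright",st[i],ce[i],onz(c,*ce[i],0.09)[:2])
```

```text
top green [310 130  23  24 120] [318.21666667 143.63333333] [ 0.6159795  -0.15119897]
top green [293 178  35  17 317] [313.73817035 186.4384858 ] [ 0.49912162 -0.13433208]
top bright [142   2  41  35 662] [160.12537764  22.96374622] [0.96305733 0.27384958]
top bright [170 158  25  28 432] [181.86111111 171.94212963] [0.54566595 0.2174206 ]
top bright [ 42 204  21   8 134] [ 52.58208955 207.17164179] [0.46158962 0.56734548]
top bright [ 42 215  21  42 426] [ 52.69014085 236.58450704] [0.38317531 0.56613199]
scene green [  0  54  15  20 182] [ 6.18131868 64.31318681] [-0.43006632 -0.85473735]
scene green [ 11  74  24  31 341] [21.55131965 88.87390029] [-0.25232444 -0.7832979 ]
scene green [  0 117  25  67 652] [  6.66871166 148.88343558] [ 0.05162949 -0.84088092]
scene green [202 196  30  14 191] [211.81151832 201.65445026] [ 0.50073586 -0.13185261]
scene green [206 232  17  22  90] [214.36666667 240.01111111] [ 0.64099985 -0.15724032]
scene bright [  0   0  21  45 668] [ 7.5508982  21.21556886] [-0.6946218  -0.84280828]
scene bright [437  20  37  34 611] [455.50245499  33.5188216 ] [0.00709724 1.1060965 ]
scene bright [  8  40  27  25 364] [20.54120879 52.04120879] [-0.45000917 -0.7757763 ]
scene bright [431  68  19  13 145] [439.95172414  73.79310345] [0.20940814 0.90799916]
scene bright [374 116  29  29 202] [387.43069307 131.60891089] [0.41906306 0.56320583]
scene bright [302 173  22  19 213] [312.64319249 182.16901408] [0.54302732 0.21854416]
scene bright [500 361  12  23 202] [506.95049505 373.04950495] [1.2887394  0.53480964]
```

View pics/crop.png

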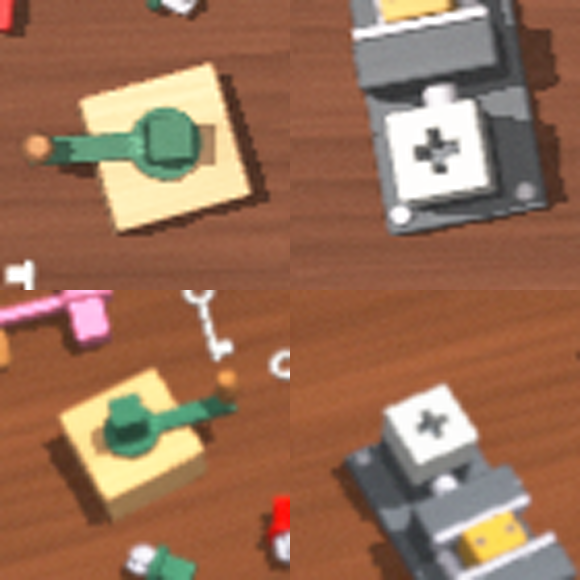

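Run:
```python
from h import *
import pickle
d=pickle.load(open("c0.pkl","rb"));t=d["top"];s=d["scene"]
k=70/290
T=lambda x,y,z,u0,v0:onz(t,u0+x*k-.4,v0+y*k-.4,z)
S=lambda x,y,z,u0,v0:onz(s,u0+x*k-.4,v0+y*k-.4,z)
print("boss",T(172,142,.091,280,152),S(125,410-290,.091,176,170))
print("should",T(167,145,.055,280,152),S(131,429-290,.055,176,170))
kn=T(38,148,.095,280,152);print("knob",kn,S(228,378-290,.095,176,170))
print("sock",T(437-290,152,.09,147,137),S(432-290,425-290,.09,279,150))
c=[T(x-290,y,.09,147,137)[:2] for x,y in[(384,107),(482,95),(495,195),(397,205)]]
c2=[S(x-290,y-290,.09,279,150)[:2] for x,y in[(384,428),(444,385),(478,430),(414,480)]]
for q in(c,c2):
  for i in range(4):
    e=q[(i+1)%4]-q[i];print(np.linalg.norm(e),np.degrees(np.arctan2(e[1],e[0]))%90)
  print(np.mean(q,0))
```

```text
boss [ 0.49723176 -0.15059927  0.091     ] [ 0.49986354 -0.14954525  0.091     ]
should [ 0.4986304  -0.15156477  0.055     ] [ 0.49919482 -0.14833187  0.055     ]
knob [ 0.49559474 -0.06510602  0.095     ] [ 0.49742788 -0.06166484  0.095     ]
sock [0.54203324 0.21687067 0.09      ] [0.54332257 0.21929026 0.09      ]
0.06384268603310869 5.198583547853588
0.06539421002941531 6.530630294096824
0.06338225653261013 4.105943992446157
0.06419881807307615 6.976803403160262
[0.5430399  0.21528358]
0.0674165568113113 21.660683430790613
0.05054795515394213 13.348172172108688
0.07328324111796636 23.302261917166888
0.053748308413631034 7.5051206544930835
[0.54771647 0.21599775]
```

Emit:
{"name": "drive_tool", "arguments": {
  "deltas": [
    {"hand":1,"offset":[22.8,46.9,2],"angular":[0,0,69]},
    {"hand":1,"offset":[22.8,46.9,2],"angular":[0,0,69]},
    {"hand":1,"offset":[22.8,46.9,2],"angular":[0,0,69]},
    {"hand":1,"offset":[22.8,46.9,2],"angular":[0,0,69]},
    {"hand":1,"offset":[22.8,46.9,2],"angular":[0,0,69]},
    {"hand":1,"offset":[22.8,46.9,2],"angular":[0,0,69]},
    {"hand":1,"offset":[22.8,46.9,2],"angular":[0,0,69]},
    {"hand":1,"offset":[22.8,46.9,2],"angular":[0,0,69]}
  ],
  "force": 100
}}

```text
time: 1.1
tool_pos: [0.4883, -0.1675, 0.2503]
tcp_rot: [2.171, 2.271, -0.0]
wrist_force: [0.9, -1.3, -0.4]
width: 0.998
```

Run:
```python
from h import *
import pickle
c=cam("wrist");s=bot.read_state();pickle.dump(c,open("w1.pkl","wb"))
cv2.imwrite("pics/w1.png",c["frame"])
print(s["tool_pos"],s["tcp_rot"],s["q"]);print(-np.array(c["R"]).T@np.array(c["t"]))
```

```text
[ 0.49120228 -0.16070133  0.2506361 ] [-2.16578519 -2.27277071 -0.00991685] [-0.36886277 -0.0502757   1.91398205  0.00694972  1.27744721 -0.41906892]
[ 0.48416869 -0.08260223  0.39236   ]
```

View pics/w1.png

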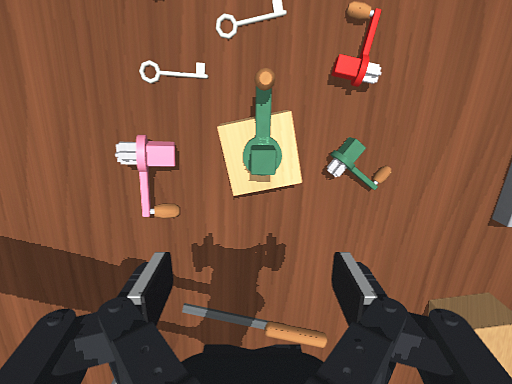

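The wrist view shows the large green crank in its rest: boss top about (263,159), knob (265,77); the smaller green one (348,160) is the decoy.

Run:
```python
from h import *
import pickle
c=pickle.load(open("w1.pkl","rb"));f=c["frame"]
h=cv2.cvtColor(f,cv2.COLOR_BGR2HSV)[130:190,235:295];
g=cv2.inRange(h,(60,80,30),(90,255,255))
v=h[...,2]; print(np.unique(v[g>0]//10*10,return_counts=True))
for name,m in(("bosslit",(cv2.inRange(v,95,140)&g)),("all",g)):
    m=cv2.morphologyEx(m,cv2.MORPH_OPEN,np.ones((9,9)) )
    cn=max(cv2.findContours(m,cv2.RETR_EXTERNAL,cv2.CHAIN_APPROX_NONE)[0],key=cv2.contourArea)
    print(name,cv2.boundingRect(cn),cv2.minAreaRect(cn),cv2.minEnclosingCircle(cn))
h2=cv2.cvtColor(f,cv2.COLOR_BGR2HSV)
cv2.imwrite("pics/w1c.png",cv2.resize(f[60:205,205:325],(600,725)[:2] if 0 else (480,580),interpolation=cv2.INTER_CUBIC))
```

```text
(array([ 60,  70,  80,  90, 100, 110, 120, 130, 140, 150, 160, 170, 180,
       190, 200, 210, 220, 240], dtype=uint8), array([ 16,  47,  76,  11,   7,  15,  58,  45,  98, 802,  75,  18,  15,
        12,   4,   2,   1,   1]))Traceback (most recent call last):
  File "<stdin>", line 9, in <module>
ValueError: max() iterable argument is empty
```

Run:
```python
from h import *
import pickle
c=pickle.load(open("w1.pkl","rb"));f=c["frame"]
cv2.imwrite("pics/w1c.png",cv2.resize(f[60:205,205:325],(480,580),interpolation=cv2.INTER_CUBIC))
g=cv2.inRange(cv2.cvtColor(f,cv2.COLOR_BGR2HSV),(60,80,30),(90,255,255))
P=[]
for v in range(98,132,4):
    u=np.where(g[v,240:290])[0]+240; P.append(onz(c,(u.min()+u.max())/2,v,.055)[:2]); print(v,u.min(),u.max())
P=np.array(P);a=np.polyfit(P[:,1],P[:,0],1);print("arm yaw",90-np.degrees(np.arctan(a[0])), "x at y=-.15",np.polyval(a,-.15))
```

```text
98 256 270
102 256 270
106 256 270
110 256 270
114 256 270
118 256 269
122 256 269
126 256 269
130 256 269
arm yaw 92.02709368449383 x at y=-.15 0.49940722459344034
```

View pics/w1c.png

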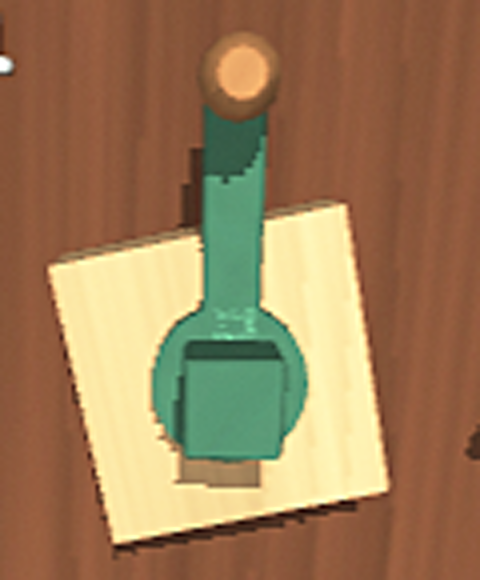

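Run:
```python
from h import *
import pickle
c=pickle.load(open("w1.pkl","rb"))
T=lambda x,y,z:onz(c,205+x/4-.4,60+y/4-.4,z)[:2]
print("boss",T(233.5,408,.091),"w",np.linalg.norm(T(186,400,.091)-T(283,400,.091)));print("shoulder",T(230,383,.055),"d",np.linalg.norm(T(152,383,.055)-T(307,383,.055)));print("knob",T(243,72,.095))
print("rest",np.mean([T(*p,.045) for p in[(50,266),(345,205),(390,490),(115,545)]],0))
s=bot.read_state();print(s["tool_pos"],s["tcp_rot"]);R=cv2.Rodrigues(s["tcp_rot"])[0];print(np.degrees(np.arctan2(R[1,1],R[0,1])),R[:,2])
```

```text
boss [ 0.49925434 -0.14782287] w 0.026258296253555573
shoulder [ 0.49956279 -0.14801111] d 0.04673810619453286
knob [ 0.49659791 -0.0637479 ]
rest [ 0.49844372 -0.14987049]
[ 0.49120228 -0.16070133  0.2506361 ] [-2.16578519 -2.27277071 -0.00991685]
2.7610186458428956 [ 0.00281447  0.00604457 -0.99997777]
```

Emit:
{"name": "drive_tool", "arguments": {
  "deltas": [
    {"hand":1,"offset":[0.1,0.1,-5],"angular":[0,0,-0.5]},
    {"hand":1,"offset":[0.1,0.1,-9],"angular":[0,0,-0.5]},
    {"hand":1,"offset":[0.1,0.1,-9],"angular":[0,0,-0.5]},
    {"hand":1,"offset":[0.1,0.1,-9],"angular":[0,0,-0.5]}
  ]
}}

```text
time: 1.65
tool_pos: [0.4896, -0.169, 0.1616]
tcp_rot: [2.181, 2.259, 0.001]
wrist_force: [0.4, -0.0, 0.4]
width: 1.003
```

Emit:
{"name": "drive_tool", "arguments": {
  "deltas": [
    {"hand":1,"offset":[0.95,2.0,-3],"angular":[0,0,0]},
    {"hand":1,"offset":[0.95,2.0,-5],"angular":[0,0,0]},
    {"hand":1,"offset":[0.95,2.0,-7.5],"angular":[0,0,0]},
    {"hand":1,"offset":[0.95,2.0,-10.1],"angular":[0,0,0]},
    {"hand":1,"offset":[0.95,2.0,-10.1],"angular":[0,0,0]},
    {"hand":1,"offset":[0.95,2.0,-10.1],"angular":[0,0,0]}
  ]
}}

```text
time: 2.4
tool_pos: [0.5003, -0.1493, 0.0616]
tcp_rot: [2.18, 2.258, 0.002]
wrist_force: [0.1, -0.3, -0.1]
width: 1.0
```

Emit:
{"name": "drive_tool", "arguments": {
  "deltas": [
    {"hand":0,"offset":[0,0,0],"angular":[0,0,0]},
    {"hand":0,"offset":[0,0,0],"angular":[0,0,0]},
    {"hand":0,"offset":[0,0,0],"angular":[0,0,0]},
    {"hand":0,"offset":[0,0,0],"angular":[0,0,0]},
    {"hand":0,"offset":[0,0,0],"angular":[0,0,0]},
    {"hand":0,"offset":[0,0,0],"angular":[0,0,0]},
    {"hand":0,"offset":[0,0,0],"angular":[0,0,0]},
    {"hand":0,"offset":[0,0,0],"angular":[0,0,0]}
  ],
  "force": 100
}}

```text
time: 3.4
tool_pos: [0.4991, -0.1487, 0.0602]
tcp_rot: [2.181, 2.26, 0.001]
wrist_force: [-0.7, 0.0, 5.0]
width: 0.314
```

Emit:
{"name": "drive_tool", "arguments": {
  "deltas": [
    {"hand":0,"offset":[0,0,1],"angular":[0,0,0]},
    {"hand":0,"offset":[0,0,3],"angular":[0,0,0]},
    {"hand":0,"offset":[0,0,6],"angular":[0,0,0]},
    {"hand":0,"offset":[0,0,10],"angular":[0,0,0]},
    {"hand":0,"offset":[0,0,13],"angular":[0,0,0]},
    {"hand":0,"offset":[0,0,13],"angular":[0,0,0]},
    {"hand":0,"offset":[0,0,13],"angular":[0,0,0]}
  ]
}}

```text
time: 4.28
tool_pos: [0.4972, -0.148, 0.1876]
tcp_rot: [-2.18, -2.259, 0.002]
wrist_force: [-0.7, -0.6, -3.4]
width: 0.312
```

Emit:
{"name": "drive_tool", "arguments": {
  "deltas": [
    {"hand":0,"offset":[0.8,5,0],"angular":[0,0,4]},
    {"hand":0,"offset":[1.6,10,0],"angular":[0,0,4]},
    {"hand":0,"offset":[2.4,15,0],"angular":[0,0,4]},
    {"hand":0,"offset":[3.2,20,0],"angular":[0,0,4]},
    {"hand":0,"offset":[3.2,24,0],"angular":[0,0,4]},
    {"hand":0,"offset":[3.2,26,0],"angular":[0,0,4]},
    {"hand":0,"offset":[3.2,26,0],"angular":[0,0,4]},
    {"hand":0,"offset":[3.2,26,0],"angular":[0,0,4]}
  ]
}}

```text
time: 5.28
tool_pos: [0.5299, 0.1105, 0.1885]
tcp_rot: [-2.101, -2.335, 0.003]
wrist_force: [-0.2, 0.2, -3.5]
width: 0.311
```

Run:
```python
from h import *
import pickle
c=cam("wrist");s=bot.read_state();c2=cam("top");c3=cam("scene");pickle.dump((c,c2,c3,s),open("w2.pkl","wb"))
cv2.imwrite("pics/w2.png",c["frame"]);print(s["tool_pos"],s["tcp_rot"])
print(proj(c,[.543,.218,.09]))
```

```text
[0.53018738 0.11025736 0.18879717] [-2.10244863e+00 -2.33407216e+00  2.12496549e-03]
[[283.38934621  69.47855327]]
```

View pics/w2.png

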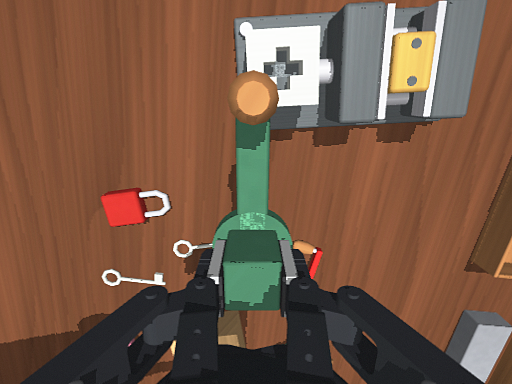

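Run:
```python
from h import *
import pickle
c,_,_,s=pickle.load(open("w2.pkl","rb"));f=c["frame"];g=cv2.cvtColor(f,cv2.COLOR_BGR2GRAY)
cv2.imwrite("pics/w2c.png",cv2.resize(f[15:120,225:345],(720,630)[:2] if 0 else (680,595),interpolation=cv2.INTER_CUBIC))
# arm
hs=cv2.inRange(cv2.cvtColor(f,cv2.COLOR_BGR2HSV),(60,80,30),(90,255,255))
z=s["tool_pos"][2]-.0055;P=[]
for v in range(130,206,6):
    u=np.where(hs[v,200:300])[0]+200;a,b=onz(c,u.min()-.5,v,z),onz(c,u.max()+.5,v,z);P.append(((a+b)/2)[:2])
P=np.array(P);k=np.polyfit(P[:,1],P[:,0],1);print("arm width",np.linalg.norm(a-b),"yaw",90-np.degrees(np.arctan(k[0])),"axis x at tcp y",np.polyval(k,s["tool_pos"][1]),s["tool_pos"])
# nose edges: right edge per row, top edge per col
def edges(pts):
    W=np.array([onz(c,u,v,.09)[:2] for u,v in pts]);return W
br=(g>165)
R=[(np.where(br[v,300:330])[0].max()+300+.5,v) for v in list(range(32,56,3))+list(range(88,102,3))]
T=[(u,np.where(br[15:60,u])[0].min()+15-.5) for u in range(256,316,4)]
print(R[::3],T[::3])
WR,WT=edges(R),edges(T)
def ang(W):
    vx,vy,x,y=cv2.fitLine(W.astype(np.float32),cv2.DIST_HUBER,0,.001,.001).ravel();return np.degrees(np.arctan2(vy,vx))%90,(x,y)
print("R",ang(WR),"T",ang(WT))
```

```text
arm width 0.01726317501110523 yaw 95.67004551891097 axis x at tcp y 0.5295646670961308 [0.53018738 0.11025736 0.18879717]
[(np.float64(319.5), 32), (np.float64(319.5), 41), (np.float64(319.5), 50), (np.float64(318.5), 91), (np.float64(318.5), 100)] [(256, np.float64(28.5)), (268, np.float64(27.5)), (280, np.float64(27.5)), (292, np.float64(26.5)), (304, np.float64(25.5))]
R (np.float32(9.30365), (np.float32(0.57005215), np.float32(0.22469519))) T (np.float32(9.074634), (np.float32(0.5411011), np.float32(0.247266)))
```

View pics/w2c.png

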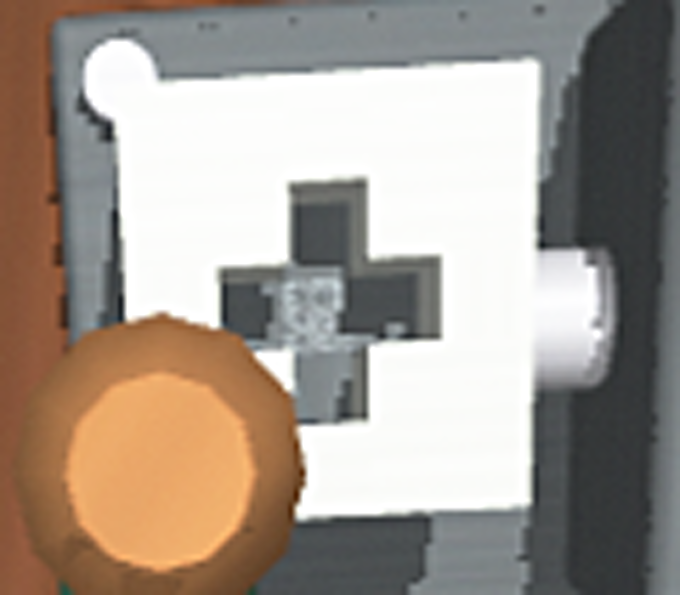

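Run:
```python
from h import *
import pickle
c,_,_,s=pickle.load(open("w2.pkl","rb"));k=120/680
T=lambda x,y,z=.09:onz(c,225+x*k-.4,15+y*k-.4,z)[:2]
L,Rr,U,D=T(220,307),T(440,297.5),T(328.5,181),T(333,422)
for a,b in((L,Rr),(D,U)): print(np.linalg.norm(a-b),np.degrees(np.arctan2(*(b-a)[::-1]))%90,(a+b)/2)
t=s["tool_pos"]
kn=T(160,472,t[2]+.0345);y=np.radians(95.67);ax=kn-.085*np.array([np.cos(y),np.sin(y)]);print("knob",kn,"axis",ax,"rel tcp",ax-t[:2])
print(proj(c,[[t[0],t[1]+.024,t[2]-.0055]]))
R=cv2.Rodrigues(s["tcp_rot"])[0];print(np.degrees(np.arctan2(R[1,1],R[0,1])),R[:,2])
```

```text
0.030270360561420954 8.292611380228736 [0.54240162 0.21904747]
0.030462486051418266 9.221182641704786 [0.54255942 0.21881693]
knob [0.52118879 0.19489822] axis [0.52958668 0.11031409] rel tcp [-6.00696764e-04  5.67335792e-05]
[[257.19665427 212.52528636]]
5.977187636850861 [-1.07300929e-03 -8.54293241e-04 -9.99999059e-01]
```

Emit:
{"name": "drive_tool", "arguments": {
  "deltas": [
    {"hand":0,"offset":[0.6,5,0],"angular":[0,0,3.1]},
    {"hand":0,"offset":[1.3,9,0],"angular":[0,0,3.1]},
    {"hand":0,"offset":[1.3,10.9,0],"angular":[0,0,3.1]},
    {"hand":0,"offset":[1.3,10.9,-2],"angular":[0,0,3.1]},
    {"hand":0,"offset":[1.3,10.9,-4.5],"angular":[0,0,3.1]},
    {"hand":0,"offset":[1.3,10.9,-4.5],"angular":[0,0,3.1]},
    {"hand":0,"offset":[1.3,10.9,-4.5],"angular":[0,0,3.1]}
  ]
}}

```text
time: 6.3
tool_pos: [0.5434, 0.2194, 0.1443]
tcp_rot: [-2.039, -2.39, 0.001]
wrist_force: [0.9, 0.5, -2.8]
width: 0.316
```

Run:
```python
from h import *
import pickle
c=cam("top");b=cam("scene");w=cam("wrist");s=bot.read_state()
R=cv2.Rodrigues(s["tcp_rot"])[0];print(s["tool_pos"],np.degrees(np.arctan2(R[1,1],R[0,1])),R[:,2],s["wrist_force"])
a=cv2.resize(b["frame"][145:225,270:350],(380,380),interpolation=cv2.INTER_CUBIC)
d=cv2.resize(w["frame"],(507,380))
cv2.imwrite("pics/p3.png",np.hstack([a[:,:290],d]))
```

```text
[0.54441246 0.22034245 0.14571645] 9.105049352676929 [ 2.08399655e-03  6.45318809e-04 -9.99997620e-01] [ 0.40444726 -0.7578761  -2.46643592]
```

View pics/p3.png

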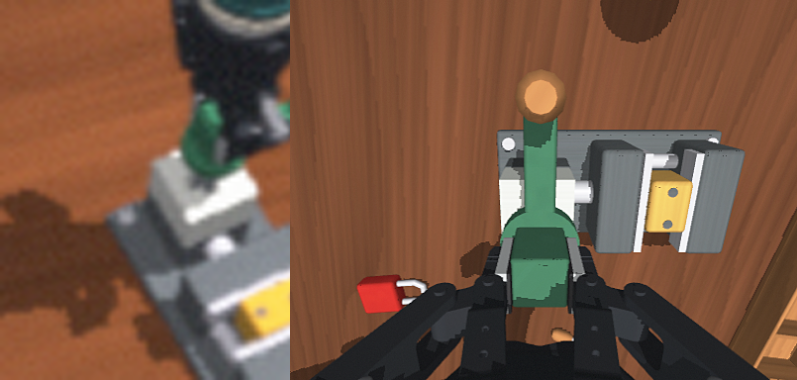

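Emit:
{"name": "drive_tool", "arguments": {
  "deltas": [
    {"hand":0,"offset":[0,0,-0.6],"angular":[0,0,0]},
    {"hand":0,"offset":[0,0,-1.0],"angular":[0,0,0]},
    {"hand":0,"offset":[0,0,-1.4],"angular":[0,0,0]},
    {"hand":0,"offset":[0,0,-1.8],"angular":[0,0,0]},
    {"hand":0,"offset":[0,0,-2.0],"angular":[0,0,0]},
    {"hand":0,"offset":[0,0,-2.0],"angular":[0,0,0]}
  ]
}}

```text
time: 7.2
tool_pos: [0.5433, 0.2205, 0.1241]
tcp_rot: [-2.037, -2.391, 0.001]
wrist_force: [0.6, 0.8, -4.1]
width: 0.312
```

Emit:
{"name": "drive_tool", "arguments": {
  "deltas": [
    {"hand":0,"offset":[0,0,-0.3],"angular":[0,0,0]},
    {"hand":0,"offset":[0,0,-0.6],"angular":[0,0,0]},
    {"hand":0,"offset":[0,0,-0.9],"angular":[0,0,0]},
    {"hand":0,"offset":[0,0,-1.2],"angular":[0,0,0]},
    {"hand":0,"offset":[0,0,-1.2],"angular":[0,0,0]}
  ]
}}

```text
time: 7.82
tool_pos: [0.5435, 0.2205, 0.1129]
tcp_rot: [-2.037, -2.391, 0.0]
wrist_force: [-2.2, -1.1, 1.4]
width: 0.31
```

Emit:
{"name": "drive_tool", "arguments": {
  "deltas": [
    {"hand":0,"offset":[0,0,-0.2],"angular":[0,0,0]},
    {"hand":0,"offset":[0,0,-0.4],"angular":[0,0,0]},
    {"hand":0,"offset":[0,0,-0.6],"angular":[0,0,0]},
    {"hand":0,"offset":[0,0,-0.7],"angular":[0,0,0]},
    {"hand":0,"offset":[0,0,-0.7],"angular":[0,0,0]}
  ]
}}

```text
time: 8.45
tool_pos: [0.5437, 0.2206, 0.1058]
tcp_rot: [2.037, 2.391, 0.001]
wrist_force: [-3.1, -1.4, 5.7]
width: 0.306
```

Emit:
{"name": "drive_tool", "arguments": {
  "deltas": [
    {"hand":0,"offset":[0,0,-0.05],"angular":[0,0,0]},
    {"hand":0,"offset":[0,0,-0.1],"angular":[0,0,0]},
    {"hand":0,"offset":[0,0,-0.1],"angular":[0,0,0]},
    {"hand":0,"offset":[0,0,-0.1],"angular":[0,0,0]}
  ]
}}

```text
time: 8.95
tool_pos: [0.5437, 0.2206, 0.1053]
tcp_rot: [2.037, 2.391, 0.001]
wrist_force: [-2.9, -1.9, 7.9]
width: 0.307
```

Emit:
{"name": "drive_tool", "arguments": {
  "deltas": [
    {"hand":0,"offset":[0,0,-0.05],"angular":[0,0,0]},
    {"hand":0,"offset":[0,0,-0.1],"angular":[0,0,0]},
    {"hand":0,"offset":[0,0,-0.1],"angular":[0,0,0]},
    {"hand":0,"offset":[0,0,-0.1],"angular":[0,0,0]}
  ]
}}

```text
time: 9.45
tool_pos: [0.5437, 0.2206, 0.1052]
tcp_rot: [2.037, 2.391, 0.001]
wrist_force: [-5.6, -2.7, 12.6]
width: 0.315
```

Emit:
{"name": "drive_tool", "arguments": {
  "deltas": [
    {"hand":0,"offset":[0,0,-0.1],"angular":[0,0,0]},
    {"hand":0,"offset":[0,0,-0.1],"angular":[0,0,0]},
    {"hand":0,"offset":[0,0,-0.1],"angular":[0,0,0]}
  ]
}}

```text
time: 9.82
tool_pos: [0.5437, 0.2206, 0.1052]
tcp_rot: [2.037, 2.391, 0.001]
wrist_force: [-8.3, -3.2, 17.5]
width: 0.311
```

Run:
```python
from h import *
b=cam("scene");w=cam("wrist");s=bot.read_state();print(s["tool_pos"],s["wrist_force"],s["torque"],s["width"])
a=cv2.resize(b["frame"][145:225,270:350],(380,380),interpolation=cv2.INTER_CUBIC)
d=cv2.resize(w["frame"][80:360,120:420],(407,380),interpolation=cv2.INTER_CUBIC)
cv2.imwrite("pics/p4.png",np.hstack([a,d]))
```

```text
[0.54375387 0.22058547 0.10521873] [-8.26812038 -3.29096835 16.99598347] [-0.53691271  1.46321145 -0.05542824] 0.31576321471931335
```

View pics/p4.png

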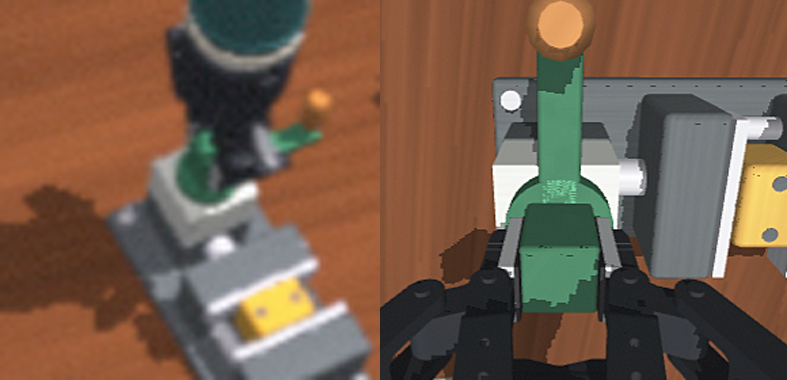

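```bash
python3 -c "
from workcell import bot
print(bot.finish_job())"
```

```text
the job is handed in; nothing more can be done
None
```

I lifted the large green crank out of its rest, turned it about 7° to line up with the socket, and pushed it fully home. I handed the job in at about 10 s with the crank still gripped at 100 N and pressed down.

**Meshing:** The stem went in with no noticeable resistance. The push-back began at 18 mm deep, about 5 N, which is where the ejector spring should start.

**Seating:** The tool stopped at z = 0.1052 m, and I had expected 0.1055 m with the shoulder flush. Pressing harder no longer moved it, while the upward wrist force rose to about 17 N. The last scene and wrist pictures show the shoulder flat on the nose. I could not read the ejector directly.

**Did not fit perfectly:** A sideways force of about 8 N built up as I pressed, probably from the stem touching a slot wall. I left it, because the stopping height agreed with full depth.

**Other things on the bench:** I kept the arm clear of the loose items by the path I chose, but took no final picture of the whole bench to confirm they stayed put.

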